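# Draw the plunger of a starter solenoid for inspection and hold it

## Task

Inspect the plunger of the starter solenoid that stands in the nest on the board: take it by its yellow tang, give it about a quarter turn while it is still fully home, so that its cross pin lies midway between the two red keepers instead of under them, then draw it straight up without jamming it until the whole copper band stands clear of the mouth of the bore, the band's lower edge about 10 mm above the rim. Finish holding it there, steady in the gripper with its foot still in the bore; do not lift or tip the housing, do not pull the plunger right out, and leave everything else where it is.

Things in the scene. Friction and masses are not known exactly. Their poses are not given: they have to be found in the camera images.
- tang (a point): Centre of the plunger's yellow flat tang, the part to grip from above: 24 mm wide (along this frame's x), 12 mm thick (along y), 54 mm tall (z, up). The frame turns with the plunger. When the plunger is home this point is 50 mm above the mouth of the bore. Turning is light, with no spring or detent.
- pin (a point): Middle of the plunger's dark cross pin, 41 mm below the tang's centre: 6 mm thick, 52 mm long, along this frame's x (parallel to the tang's width). It starts within about 15 degrees of the mouth's y axis, under the keepers, with 4 mm of play upwards. The plunger may be turned either way and comes free once the pin is more than about 45 degrees from that axis.
- band_edge (a point): On the plunger's axis at the lower edge of its copper band (12 mm tall, same diameter as the rod), 80 mm below the tang's centre; z up along the rod. When the plunger is home it is 30 mm below the mouth, out of sight.
- plunger: The plunger: loose steel rod 26 mm in diameter, about 0.45 kg, with the cross pin and tang on top; origin at the centre of its foot, 126 mm below the tang's centre, z up. When home the foot rests on the floor of the bore; let go, it slides back down.
- mouth (a point): Centre of the mouth of the bore (27.6 mm in diameter, 76 mm deep, upright along z) on the housing's flat top; the frame turns with the housing. Two red keepers, inverted L hooks, stand at +y and -y: 24 mm wide along x, 18 to 35 mm off the axis, tops 22 mm above the mouth. A pin along x lies midway between them, free.
- housing: Solenoid housing: dark steel can 74 mm in diameter on a square aluminium foot 90 by 90 by 14 mm, 90 mm tall to the mouth, 1.6 kg; origin at the centre of its underside. It is loose: the foot sits with 1.5 mm of play in a nest with a 12 mm high rim that keeps it from turning, and only its weight holds it down.
- board: Plywood board 170 mm (x) by 300 mm (y) by 10 mm, fixed to the bench, with the aluminium nest in its middle; origin at the centre of its underside. The housing stands on it.
- pinion: Bystander: small steel pinion 40 mm across and 28 mm tall, lying on the board at its +y end; origin at its underside.
- bearing: Bystander: steel bearing ring 40 mm across and 12 mm tall, lying on the board at its -y end; origin at its underside.
- armature: Bystander: spare armature standing upright on the bench, 56 mm across and 165 mm tall; origin at its underside.
- wrench: Bystander: wrench lying on the bench.
- screwdriver: Bystander: screwdriver lying on the bench.
- spray: Bystander: spray can, 56 mm across and 170 mm tall, upright; origin at its underside.
- tray: Bystander: orange parts tray 120 by 170 by 35 mm; origin at its underside.
Things that resemble listed ones, but are neither listed nor needed, are in the scene too. There is more than one size of the plunger; the job needs the smaller. What is shaped like the housing but purple is not meant.

How it is judged:
On the way:
1. with the plunger still home, its cross pin is turned to within 20 degrees of midway between the keepers (angle between the x axis of tang and the x axis of mouth, either way round below 0.35 rad and z of band_edge in the frame of mouth below -0.02 m), for 0.2 s.
At the end, for the whole second after the job is handed in: The plunger is held still by the fingers, in line with the bore (within 0.1 rad), its foot still inside, with the lower edge of the copper band 2 to 18 mm above the mouth; it presses on the housing with less than 12 N, and the housing stands upright in its nest within 6 mm of its starting place (z of band_edge in the frame of mouth between 0.002 and 0.018 m and horizontal distance between band_edge and mouth below 0.006 m and angle between the z axis of tang and the z axis of mouth, either way round below 0.1 rad and contact force between the fingers and plunger above 2 N and linear speed of plunger below 0.01 m/s and contact force between plunger and housing below 12 N and distance of housing from where it was at the start of the episode below 0.006 m and angle between housing's own z axis and vertical below 0.05 rad); the arm keeps its last pose, push and grip.
It fails at once if the housing is lifted or dragged (12 mm) or tipped (0.12 rad) (distance of housing from where it was at the start of the episode above 0.012 m or angle between housing's own z axis and vertical above 0.12 rad).
It fails at once if the plunger is pulled right out of the bore (band edge more than 42 mm above the mouth) (z of band_edge in the frame of mouth above 0.042 m).
It fails at once if a bystander is moved by more than 25 mm (distance of any of pinion, bearing, armature, wrench, screwdriver, spray, tray from where it was at the start of the episode above 0.025 m).
It also fails if it takes over 38 s, if anything falls off the work surface, if the arm or the gripper's body presses on something with over 40 N, if the wrist force passes 120 N, or if a joint passes its speed limit or range.

## Robot

A 7-joint arm with a two-finger parallel gripper is mounted at the origin on the work surface. World frame = base frame: x ahead of the robot, y to its left, z up, the work surface at z = 0. Lengths are in m, angles in rad, forces in N, time in s.
With the tool pointing down it reaches from about 0.35 to 0.9 m from the base axis. Payload 8.1 kg.
Tool frame: the origin (TCP) lies on the centre line of the jaws, within the pads' length; the fingertips stand 17 mm ahead of it and the grasp point (between the pads) lies 2 mm behind it; z points along the fingers, y is the direction in which the jaws open and shut (so a half turn about z gives the same grasp; the last joint's range is limited). The gripper opens to 92 mm and grips with 3 to 60 N. Pads are 19 mm wide; open, the fingers measure 130 mm over their backs; the gripper's body (75 mm by 190 mm) begins 47 mm behind the grasp point.
Start: joints at [1.159, 0.434, 0.025, 1.573, -0.012, 1.134, -0.075], TCP at [0.19, -0.595, 0.244] pointing down, gripper open.
Joint ranges: [-2.62, 2.62], [-0.44, 2.09], [-1.27, 1.32], [0.08, 2.57], [-1.32, 4.46], [0.12, 2], [-2.74, 2.74]. Speed limits (rad/s): [2.22, 2.22, 3.01, 3.01, 3.14, 3.14, 3.14].

## Interface

Orientations are given as a rotation vector (axis times angle).
In Python, from cell import arm, imaging, job gives the robot as it stands.
- The arm moves only by the tool jog_arm, never from a script. Its argument "moves" is a list of rows, each an object with "fingers": the closure, from -1 (fully open) to 1 (shut); "xyz": the shift along the tool's x, y, z in cm, a list of three; "angular": the turn, a rotation vector about the tool's x, y, z in rad, a list of three. In form: [{"fingers": fingers, "xyz": [dx, dy, dz], "angular": [ax, ay, az]}, ...]. A call has 1 to 12 rows; each row is the pose to reach, as a shift and turn from the pose commanded when the call began, along the tool's axes at that moment; what a row does not reach only later rows make up. A row lasts 1/8 s, in which the tool goes at most 62.5 mm and 10.7 degrees, less where a joint would pass 70% of its speed; a pose out of reach is approached as far as the arm can. A call with a gripper value outside its range is refused whole. The fingers move at their own pace and stop on an object; "grip_force" is the grip in N (left out, the last holds). Time passes only in rows, so rows that repeat a pose let the fingers close. It gives the time, the measured TCP pose, the force and the opening at its end, in the units of the state.
- arm.observe(): the state, without advancing time (a new reading comes with each control period).
- imaging.get_image(name): name is "scene" or "side" or "wrist"; returns the picture (420x560x3 uint8, red, green, blue); there is no depth.
- imaging.camera_params(name): a dict with "fx", "fy", "cx", "cy" (pixels), "rvec" (rotation vector, rad) and "tvec" (3), from world to camera coordinates, as OpenCV has them; the wrist camera has in their place "hand_eye" (4x4, takes a point from camera to tool coordinates, whose origin is the TCP and whose axes are the flange's). Camera axes: x right, y down, z forward; pixel columns grow to the right and rows downward; lengths in m; the calibration is good to about 2 mm. A picture is of the moment at which its call begins: read the wrist's pose just before it. camera_params takes no time and is no camera call.
- job.sign_off(): hands the job in, once; it reports no verdict.
The state is a dict: "clock": time; "joints": joint angles; "dq": joint speeds; "joint_efforts": joint torques, N m; "position": TCP position; "ee_rot": TCP orientation; "force": force on the tool from outside, world axes, zero at the start; "ft_torque": the same for the moment, N m; "width": opening from 0.0 (shut) to 1.0 (fully open).
Only numpy, scipy, OpenCV 4.12 (cv2) and the standard library are available. Lean on these libraries where they do the work, as an engineer would, in place of code of your own. Each camera call takes 0.05 s, during which the arm holds its last target. There are 200 camera calls.

## Working session

There is one attempt and no reset: what is moved stays moved. The work goes in short steps, Python scripts to look and compute and a tool call to move; the robot and the scene stay as the last step left them, time stands still between calls to the robot, and variables do not carry over. Pictures are saved under pics/ and viewed, about 8 in all and at most 12, crops included, and the job is handed in when it is done.

Besides the shell and the picture viewer there is one more tool, called after ">>>" by a JSON object that holds its "fn" and its "kwargs". jog_arm: Moves the arm, as the interface text tells. Its arguments: {"type":"object","properties":{"moves":{"type":"array"},"grip_force":{"type":"number"}},"required":["moves"]}

```bash
mkdir -p pics; cat > h.py <<'E'
import numpy as np, cv2
from cell import arm, imaging, job
R=lambda v: cv2.Rodrigues(np.array(v,float))[0]
def cam(name,st=None):
    p=imaging.camera_params(name); K=np.array([[p['fx'],0,p['cx']],[0,p['fy'],p['cy']],[0,0,1]])
    if name=='wrist':
        H=np.array(p['hand_eye']); Rt=R(st['ee_rot']); C=Rt@H[:3,3]+np.array(st['position']); return K,Rt@H[:3,:3],C
    Rw=R(p['rvec']).T; return K,Rw,-Rw@np.array(p['tvec']).ravel()
def ray(c,uv):
    K,Rw,C=c; return C,Rw@np.linalg.inv(K)@np.array([uv[0],uv[1],1.])
def onz(c,uv,z):
    C,d=ray(c,uv); return C+d*(z-C[2])/d[2]
def proj(c,X):
    K,Rw,C=c; q=K@Rw.T@(np.array(X)-C); return q[:2]/q[2]
def two(c1,u1,c2,u2):
    C1,d1=ray(c1,u1);C2,d2=ray(c2,u2);A=np.c_[d1,-d2];s=np.linalg.lstsq(A,C2-C1,rcond=None)[0]
    a=C1+d1*s[0];b=C2+d2*s[1];return (a+b)/2,np.linalg.norm(a-b)
def grab(n,f):
    im=imaging.get_image(n)[:,:,::-1].copy(); cv2.imwrite('pics/'+f,im); return im
E
python3 - <<'E'
from h import *
s=arm.observe();print({k:np.round(v,3) for k,v in s.items()})
a=grab('scene','a.png');b=grab('side','b.png');w=grab('wrist','w.png')
for n in('scene','side'):
    print(n,cam(n)[2].round(3))
E
```

```text
{'clock': np.float64(0.0), 'joints': array([ 1.159,  0.435,  0.025,  1.574, -0.012,  1.134, -0.075]), 'dq': array([-0.   , -0.   ,  0.001, -0.001, -0.   ,  0.   , -0.002]), 'joint_efforts': array([ 0.0000e+00, -6.6785e+01,  9.8600e-01, -3.1446e+01, -6.0000e-02,
        4.3000e-02,  0.0000e+00]), 'position': array([ 0.19 , -0.595,  0.243]), 'ee_rot': array([-3.103e+00, -4.830e-01,  1.000e-03]), 'force': array([ 0.906,  0.805, -0.031]), 'ft_torque': array([ 0.056, -0.031, -0.011]), 'width': np.float64(1.0)}
scene [1.377 0.025 1.27 ]
side [0.38  0.739 1.041]
```

View pics/a.png

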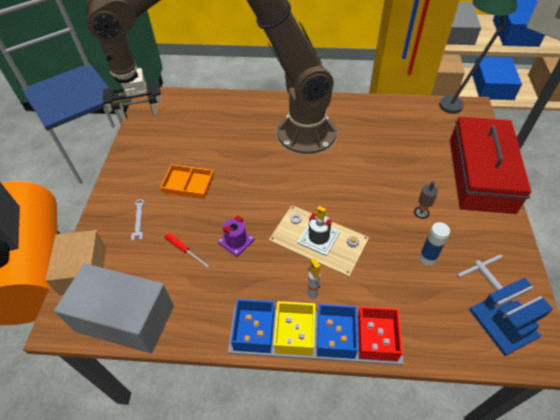

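View pics/b.png

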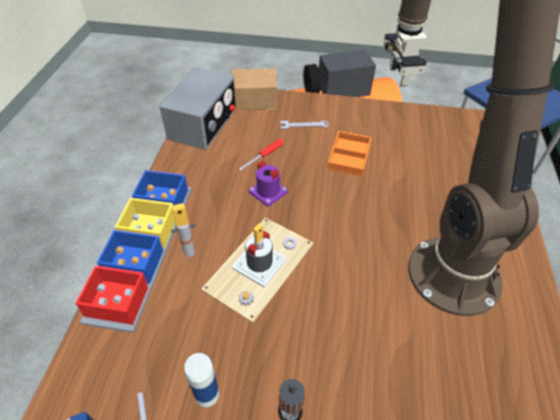

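Candidates in the scene view are the plunger in the nest with its yellow tang at (320,212), a spare standing larger plunger at (314,272), and the purple housing at (235,235). By the description I choose the one in the nest on the plywood board. In the side view its tang is at (258,236), and the spare is at (182,218).

```bash
python3 - <<'E'
from h import *
a=cv2.imread('pics/a.png');b=cv2.imread('pics/b.png')
ca,cb=cam('scene'),cam('side')
def blobs(im,x0,y0,x1,y1,lo,hi):
    h=cv2.cvtColor(im[y0:y1,x0:x1],cv2.COLOR_BGR2HSV);m=cv2.inRange(h,lo,hi)
    n,l,s,c=cv2.connectedComponentsWithStats(m)
    return [(s[i].tolist(),(c[i]+[x0,y0]).round(1)) for i in range(1,n) if s[i][4]>8]
Y=((18,150,140),(32,255,255));Rd=((0,150,80),(8,255,255))
for nm,im,bx in(('a',a,(295,195,345,255)),('b',b,(235,215,285,280))):
    print(nm,'Y',blobs(im,*bx,*Y),'R',blobs(im,*bx,*Rd))
ya=blobs(a,295,195,345,255,*Y)[0][1];yb=blobs(b,235,215,285,280,*Y)[0][1]
print(two(ca,ya,cb,yb))
o=np.hstack([cv2.resize(a[190:260,285:355],(400,400),interpolation=2),cv2.resize(b[215:285,225:295],(400,400),interpolation=2)])
cv2.imwrite('pics/c.png',o)
E
```

```text
a Y [([22, 11, 9, 14, 70], array([320.2, 211.8]))] R [([15, 18, 6, 6, 25], array([312.4, 215.6])), ([30, 25, 7, 6, 26], array([328.3, 222.3]))]
b Y [([19, 8, 9, 19, 111], array([257.9, 231.7]))] R [([29, 17, 5, 5, 21], array([265.8, 234.3])), ([14, 30, 8, 9, 47], array([252.1, 248.6]))]
(array([0.53265223, 0.06240509, 0.15620762]), np.float64(0.0007721083602937654))
```

View pics/c.png

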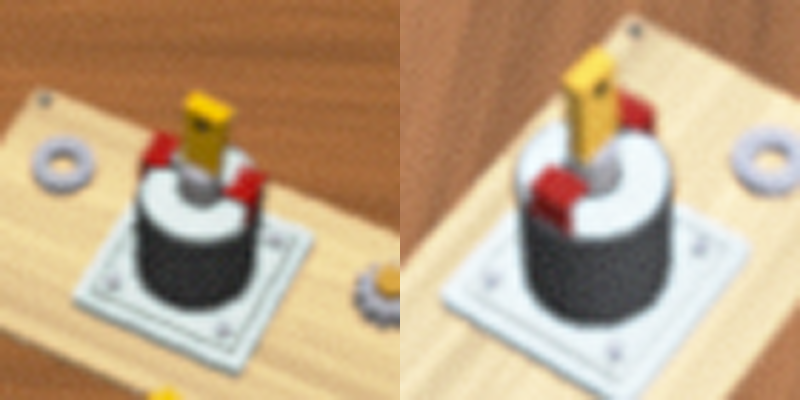

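The crop confirms the choice: a dark can with red keepers on an aluminium nest, and a yellow tang upright between them. The tang triangulates to z≈0.156, against about 0.15 expected. Next, the yaw angles and the approach.

```bash
python3 - <<'E'
from h import *
ca,cb=cam('scene'),cam('side')
k1=two(ca,(312.4,215.6),cb,(265.8,234.3));k2=two(ca,(328.3,222.3),cb,(252.1,248.6));print(k1,k2)
print('mouth',(k1[0]+k2[0])/2,'yaw y axis',np.degrees(np.arctan2(*(k2[0]-k1[0])[[1,0]])))
print('spare',two(ca,(314,272),cb,(182,218)))
s=arm.observe();Rt=R(s['ee_rot']);print(Rt.round(3))
p=imaging.camera_params('wrist');print(np.array(p['hand_eye']).round(3),p['fx'])
t=np.array([.533,.062,.30]);print('shift to above tang, tool axes cm',(Rt.T@(t-s['position'])*100).round(1))
E
```

```text
(array([0.51806296, 0.03797879, 0.11607661]), np.float64(0.001694046546327419)) (array([0.54376578, 0.09006674, 0.11794944]), np.float64(0.00040339672649902027))
mouth [0.53091437 0.06402277 0.11701302] yaw y axis 63.73594553239175
spare (array([0.74121276, 0.04701092, 0.14616073]), np.float64(0.006250636453890069))
[[ 0.953  0.304 -0.   ]
 [ 0.304 -0.953  0.001]
 [-0.    -0.001 -1.   ]]
[[-0.    -0.963 -0.269  0.071]
 [ 1.    -0.     0.     0.001]
 [-0.    -0.269  0.963 -0.142]
 [ 0.     0.     0.     1.   ]] 351.18493543293516
shift to above tang, tool axes cm [ 52.7 -52.2  -5.6]
```

>>> {"fn": "jog_arm", "kwargs": {"moves": [{"fingers": -1,"xyz": [52.7,-52.2,-5.6],"angular": [0,0,-0.81]},{"fingers": -1,"xyz": [52.7,-52.2,-5.6],"angular": [0,0,-0.81]},{"fingers": -1,"xyz": [52.7,-52.2,-5.6],"angular": [0,0,-0.81]},{"fingers": -1,"xyz": [52.7,-52.2,-5.6],"angular": [0,0,-0.81]},{"fingers": -1,"xyz": [52.7,-52.2,-5.6],"angular": [0,0,-0.81]},{"fingers": -1,"xyz": [52.7,-52.2,-5.6],"angular": [0,0,-0.81]},{"fingers": -1,"xyz": [52.7,-52.2,-5.6],"angular": [0,0,-0.81]},{"fingers": -1,"xyz": [52.7,-52.2,-5.6],"angular": [0,0,-0.81]},{"fingers": -1,"xyz": [52.7,-52.2,-5.6],"angular": [0,0,-0.81]},{"fingers": -1,"xyz": [52.7,-52.2,-5.6],"angular": [0,0,-0.81]},{"fingers": -1,"xyz": [52.7,-52.2,-5.6],"angular": [0,0,-0.81]},{"fingers": -1,"xyz": [52.7,-52.2,-5.6],"angular": [0,0,-0.81]}]}}

```text
clock: 1.65
position: [0.534, 0.064, 0.2998]
ee_rot: [2.663, 1.667, 0.0]
force: [0.1, -0.6, -0.8]
width: 1.002
```

```bash
python3 - <<'E'
from h import *
s=arm.observe();w=grab('wrist','w2.png');print(s['joints'].round(2),np.array(s['position']).round(4))
c=cam('wrist',s)
h=cv2.cvtColor(w,cv2.COLOR_BGR2HSV);o=cv2.resize(w,(800,600))
for nm,lo,hi in(('Y',(18,150,110),(34,255,255)),('R',(0,150,60),(8,255,255))):
    for k in cv2.findContours(cv2.inRange(h,lo,hi),0,2)[0]:
        if cv2.contourArea(k)>60: print(nm,cv2.contourArea(k),cv2.boundingRect(k),np.round(cv2.minAreaRect(k)[0],1),cv2.approxPolyDP(k,4,True).reshape(-1,2).tolist())
print('pred tang top/mouth',proj(c,[.533,.063,.18]),proj(c,[.531,.064,.10]))
E
```

```text
[ 0.22  0.31 -0.57  1.67  0.17  1.22 -0.84] [0.534  0.064  0.2998]
Y 349.0 (69, 271, 19, 58) [ 76.9 299.9] [[83, 271], [69, 300], [77, 328], [87, 327], [75, 307]]
Y 918.0 (459, 268, 35, 62) [476.8 298.1] [[466, 268], [459, 280], [476, 282], [482, 309], [463, 316], [473, 327], [485, 328], [492, 319], [491, 290], [483, 273]]
Y 513.5 (273, 181, 16, 43) [280.5 202. ] [[277, 181], [273, 221], [283, 223], [288, 218], [286, 182]]
Y 194.5 (238, 68, 16, 18) [245.8  76.8] [[245, 68], [238, 77], [248, 85], [253, 74]]
Y 4590.5 (491, 50, 69, 116) [525.  107.5] [[559, 50], [504, 73], [506, 83], [518, 69], [526, 74], [491, 113], [501, 124], [518, 126], [528, 159], [555, 165], [559, 93], [546, 104], [540, 100], [559, 88]]
Y 85.5 (538, 4, 9, 16) [542.7  10.8] [[543, 4], [538, 5], [541, 19], [546, 15]]
R 115.0 (270, 211, 24, 17) [281.4 219.2] [[292, 211], [287, 224], [274, 224], [271, 212], [270, 226], [293, 226]]
R 417.0 (268, 153, 24, 20) [279.5 162.5] [[268, 154], [269, 172], [291, 171], [290, 153]]
pred tang top/mouth [281.0802336  206.44660951] [278.90070218 185.01066343]
```

View pics/w2.png

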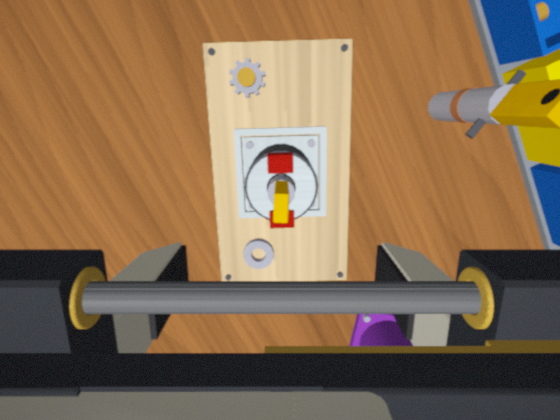

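The wrist view shows the board upright in the picture, the keepers at (280,162) and (281,219), and the tang between them at (281,202), tilted slightly. Next I measure the angles with rays.

```bash
python3 - <<'E'
from h import *
w=cv2.imread('pics/w2.png');cv2.imwrite('pics/d.png',cv2.resize(w[140:240,230:330],(600,600),interpolation=2))
s=arm.observe();c=cam('wrist',s);ang=lambda a,b:np.degrees(np.arctan2(b[1]-a[1],b[0]-a[0])).round(1)
print('tool x',ang([0,0],R(s['ee_rot'])[:2,0]))
P=[onz(c,p,.012) for p in((211,51),(345,47),(340,274),(228,277))]
print('board',[q[:2].round(4) for q in P],ang(P[3],P[0]),ang(P[2],P[1]),'ctr',sum(P)[:2]/4)
k=[onz(c,p,.124) for p in((279.5,162.5),(281.5,219))];print('far keeper',k[0],ang(k[1],k[0]))
E
```

```text
tool x 64.5
board [array([0.5224, 0.2299]), array([0.6612, 0.1683]), array([ 0.5464, -0.0877]), array([ 0.4088, -0.027 ])] 66.1 65.9 ctr [0.53469501 0.07088022]
far keeper [0.54513998 0.09604059 0.124     ] 66.4
```

View pics/d.png

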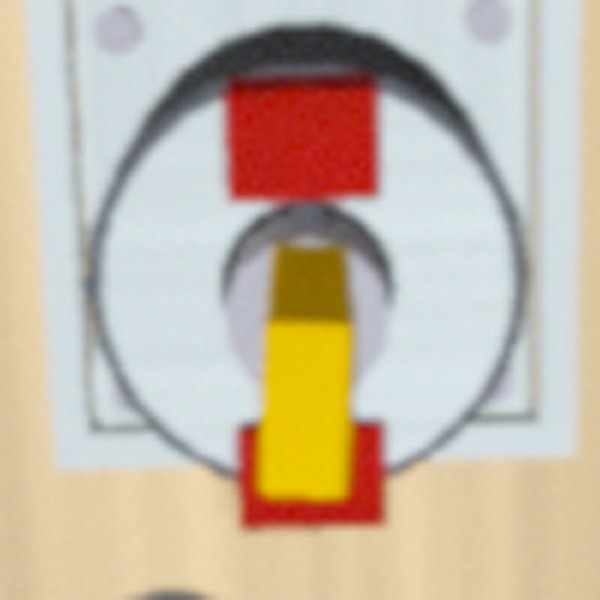

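```bash
python3 - <<'E'
from h import *
s=arm.observe();c=cam('wrist',s);ang=lambda a,b:np.degrees(np.arctan2(b[1]-a[1],b[0]-a[0])).round(1)
for z in(.177,.181):
    q=[onz(c,p,z) for p in((274.2,193.7),(288.7,193.7),(288.3,223.3),(273,222.5))]
    t=sum(q)/4;print(z,t,'sides',ang(q[3],q[0]),ang(q[2],q[1]),ang(q[0],q[1])+90,'len',np.linalg.norm(q[0]-q[3]),'thick',np.linalg.norm(q[0]-q[1]))
    print(' tool shift cm',(R(s['ee_rot']).T@(t-s['position'])*100).round(2))
# mouth: bore/white disc edges at z=.10: bore top of view (crop 308,205)->, disc extents crop x 95..520
for z in(.10,.104):
    l,r=onz(c,(230+95/6,140+280/6),z),onz(c,(230+522/6,140+275/6),z);print('disc',(l+r)/2,np.linalg.norm(l-r))
E
```

```text
0.177 [0.53408203 0.06944372 0.177     ] sides 61.9 64.1 64.5 len 0.023473816659139477 thick 0.01125826664341927
 tool shift cm [-0.4  -0.06 12.34]
0.181 [0.5345609 0.0704353 0.181    ] sides 61.9 64.1 64.5 len 0.023120701688312994 thick 0.011088909331181607
 tool shift cm [-0.28 -0.05 11.94]
disc [0.53506269 0.07090682 0.1       ] 0.07085701423961256
disc [0.53542258 0.07165868 0.104     ] 0.07003046601825932
```

```bash
python3 - <<'E'
from h import *
s=arm.observe();print(s['clock'],s['position'],s['dq'])
w=grab('wrist','w3.png');s=arm.observe();print(s['clock'],s['position'],s['dq'])
a=cv2.imread('pics/w2.png');print(cv2.phaseCorrelate(a[20:240,200:360].mean(2),w[20:240,200:360].mean(2)))
E
```

```text
1.7 [0.535988   0.0720978  0.30041918] [ 0.05744439 -0.05372051  0.0011843   0.08729263 -0.05259846 -0.02425982
  0.15606426]
1.75 [0.53468183 0.06907049 0.29996959] [ 0.06326758 -0.03177537  0.06604402  0.0610439   0.00166837  0.00690683
  0.08312828]
((1.7214074843949447, 9.367598347262572), 0.9248539590903462)
```

The arm was still swinging during that picture, so I let it settle and measure again.

>>> {"fn": "jog_arm", "kwargs": {"moves": [{"fingers": -1,"xyz": [0,0,2],"angular": [0,0,0]},{"fingers": -1,"xyz": [0,0,2],"angular": [0,0,0]},{"fingers": -1,"xyz": [0,0,2],"angular": [0,0,0]},{"fingers": -1,"xyz": [0,0,2],"angular": [0,0,0]},{"fingers": -1,"xyz": [0,0,2],"angular": [0,0,0]},{"fingers": -1,"xyz": [0,0,2],"angular": [0,0,0]}]}}

```text
clock: 2.5
position: [0.5335, 0.0619, 0.28]
ee_rot: [2.663, 1.667, 0.001]
force: [0.4, 0.1, -0.2]
width: 0.999
```

```bash
python3 - <<'E'
from h import *
s=arm.observe();print(s['clock'],s['position'],abs(s['dq']).max());w=grab('wrist','w4.png');np.save('s4.npy',np.r_[s['position'],s['ee_rot']])
c=cam('wrist',s);ang=lambda a,b:np.degrees(np.arctan2(b[1]-a[1],b[0]-a[0])).round(1)
x0,y0=[int(v) for v in proj(c,[.532,.062,.14])-50]
h=cv2.cvtColor(w,cv2.COLOR_BGR2HSV)
bright=cv2.inRange(h,(18,150,190),(34,255,255))
for nm,m in(('Ytop',bright),('R',cv2.inRange(h,(0,150,60),(8,255,255)))):
    for k in cv2.findContours(m,0,2)[0]:
        x,y=k.reshape(-1,2).mean(0)
        if cv2.contourArea(k)>60 and abs(x-x0-50)<40 and abs(y-y0-50)<70:
            q=cv2.boxPoints(cv2.minAreaRect(k));print(nm,q.round(1).tolist())
            z=.178 if nm=='Ytop' else .122
            W=[onz(c,p,z) for p in q];print(sum(W)/4,[ang(W[i],W[(i+1)%4]) for i in range(4)],[np.linalg.norm(W[i]-W[(i+1)%4]).round(4) for i in range(4)])
print('tool x',ang([0,0],R(s['ee_rot'])[:2,0]));print(x0,y0)
cv2.imwrite('pics/e.png',cv2.resize(w[y0:y0+100,x0:x0+100],(600,600),interpolation=2))
E
```

```text
2.5 [0.53349679 0.06193806 0.28000546] 0.0016545611040132233
Ytop [[271.0, 197.0], [288.0, 197.0], [288.0, 228.0], [271.0, 228.0]]
[0.53158184 0.06163831 0.178     ] [np.float64(-25.9), np.float64(-115.6), np.float64(154.1), np.float64(63.6)] [np.float64(0.0122), np.float64(0.0234), np.float64(0.0125), np.float64(0.0234)]
R [[269.0, 215.0], [293.0, 215.0], [293.0, 232.0], [269.0, 232.0]]
[0.52085678 0.03718807 0.122     ] [np.float64(-25.9), np.float64(-115.4), np.float64(154.1), np.float64(63.5)] [np.float64(0.0214), np.float64(0.0161), np.float64(0.0217), np.float64(0.0161)]
R [[266.0, 153.0], [292.0, 153.0], [292.0, 174.0], [266.0, 174.0]]
[0.5429498  0.08654953 0.122     ] [np.float64(-25.9), np.float64(-115.4), np.float64(154.1), np.float64(63.4)] [np.float64(0.0221), np.float64(0.0181), np.float64(0.0225), np.float64(0.0181)]
tool x 64.1
229 149
```

View pics/e.png

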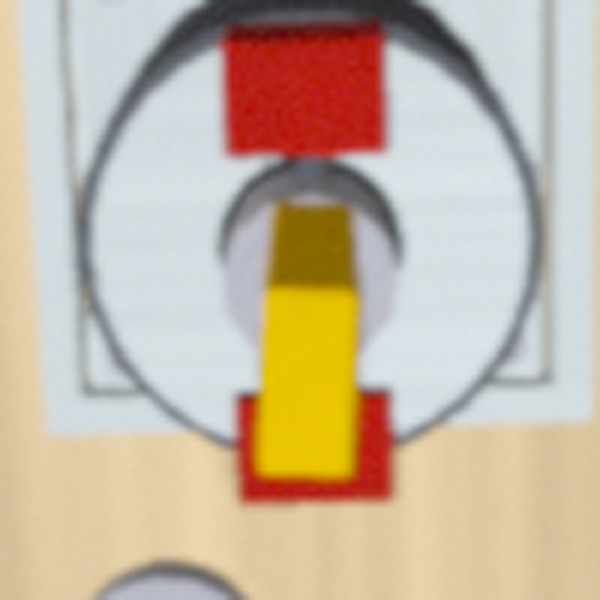

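Settled measurement: tang top centre is (0.5316, 0.0616) and the keepers' midpoint is (0.5319, 0.0619). The tang's yaw is about 62°, and the keeper axis is about 66°. I descend now.

>>> {"fn": "jog_arm", "kwargs": {"moves": [{"fingers": -1,"xyz": [-0.1,-0.15,4],"angular": [0,0,0.035]},{"fingers": -1,"xyz": [-0.1,-0.15,7],"angular": [0,0,0.035]},{"fingers": -1,"xyz": [-0.1,-0.15,9.5],"angular": [0,0,0.035]},{"fingers": -1,"xyz": [-0.1,-0.15,11.2],"angular": [0,0,0.035]},{"fingers": -1,"xyz": [-0.1,-0.15,12.2],"angular": [0,0,0.035]},{"fingers": -1,"xyz": [-0.1,-0.15,12.2],"angular": [0,0,0.035]},{"fingers": -1,"xyz": [-0.1,-0.15,12.2],"angular": [0,0,0.035]},{"fingers": -1,"xyz": [-0.1,-0.15,12.2],"angular": [0,0,0.035]}]}}

```text
clock: 3.55
position: [0.5321, 0.0619, 0.1585]
ee_rot: [2.691, 1.62, 0.002]
force: [-0.3, -0.1, 0.5]
width: 1.0
```

```bash
python3 - <<'E'
from h import *
s=arm.observe();print(s['position'],s['force'],s['width'])
w=grab('wrist','w5.png');c=cam('wrist',s)
print(proj(c,[.5316,.0616,.178]));a=grab('side','f1.png')
u=proj(c,[.5316,.0616,.16]);x0=max(0,int(u[0])-100);y0=max(0,min(300,int(u[1])-60))
o=np.hstack([cv2.resize(w[y0:y0+120,x0:x0+120],(400,400)),cv2.resize(a[190:290,210:310],(400,400),interpolation=2)]);print(x0,y0);cv2.imwrite('pics/f.png',o)
E
```

```text
[0.53209982 0.06185365 0.15847467] [-0.28663092 -0.05245598  0.46893825] 0.9997405606296531
[281.15878637 299.0025346 ]
181 217
```

View pics/f.png

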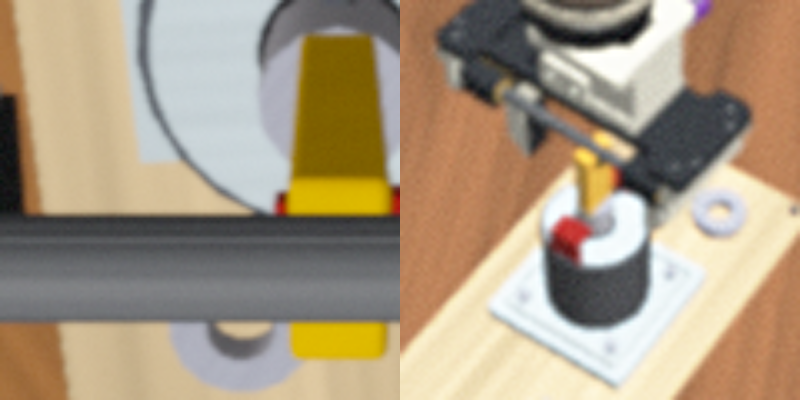

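The tang sits between the open jaws, centred to about 1 mm (wrist column 283 against 281 predicted). I close softly.

>>> {"fn": "jog_arm", "kwargs": {"moves": [{"fingers": 0.6,"xyz": [0,0,0],"angular": [0,0,0]},{"fingers": 0.6,"xyz": [0,0,0],"angular": [0,0,0]},{"fingers": 0.6,"xyz": [0,0,0],"angular": [0,0,0]},{"fingers": 0.6,"xyz": [0,0,0],"angular": [0,0,0]},{"fingers": 1,"xyz": [0,0,0],"angular": [0,0,0]},{"fingers": 1,"xyz": [0,0,0],"angular": [0,0,0]},{"fingers": 1,"xyz": [0,0,0],"angular": [0,0,0]},{"fingers": 1,"xyz": [0,0,0],"angular": [0,0,0]}], "grip_force": 15}}

```text
clock: 4.65
position: [0.5316, 0.0617, 0.1577]
ee_rot: [2.692, 1.62, -0.0]
force: [-0.3, 0.3, -0.7]
width: 0.178
```

>>> {"fn": "jog_arm", "kwargs": {"moves": [{"fingers": 1,"xyz": [0,0,0],"angular": [0,0,0]},{"fingers": 1,"xyz": [0,0,0],"angular": [0,0,0]},{"fingers": 1,"xyz": [0,0,0],"angular": [0,0,0]},{"fingers": 1,"xyz": [0,0,0],"angular": [0,0,0]}], "grip_force": 25}}

```text
clock: 5.15
position: [0.5317, 0.0617, 0.1577]
ee_rot: [2.691, 1.62, -0.0]
force: [0.5, -0.1, -0.9]
width: 0.126
```

Gripped (11.6 mm opening, no side force). Now the quarter turn while home.

>>> {"fn": "jog_arm", "kwargs": {"moves": [{"fingers": 1,"xyz": [0,0,0],"angular": [0,0,-0.14]},{"fingers": 1,"xyz": [0,0,0],"angular": [0,0,-0.29]},{"fingers": 1,"xyz": [0,0,0],"angular": [0,0,-0.44]},{"fingers": 1,"xyz": [0,0,0],"angular": [0,0,-0.59]},{"fingers": 1,"xyz": [0,0,0],"angular": [0,0,-0.74]},{"fingers": 1,"xyz": [0,0,0],"angular": [0,0,-0.89]},{"fingers": 1,"xyz": [0,0,0],"angular": [0,0,-1.04]},{"fingers": 1,"xyz": [0,0,0],"angular": [0,0,-1.19]},{"fingers": 1,"xyz": [0,0,0],"angular": [0,0,-1.34]},{"fingers": 1,"xyz": [0,0,0],"angular": [0,0,-1.48]},{"fingers": 1,"xyz": [0,0,0],"angular": [0,0,-1.58]},{"fingers": 1,"xyz": [0,0,0],"angular": [0,0,-1.64]}]}}

```text
clock: 6.65
position: [0.5329, 0.062, 0.1579]
ee_rot: [0.648, 3.072, 0.003]
force: [5.1, 1.9, -4.0]
width: 0.131
```

>>> {"fn": "jog_arm", "kwargs": {"moves": [{"fingers": 1,"xyz": [0,0,0],"angular": [0,0,0]},{"fingers": 1,"xyz": [0,0,0],"angular": [0,0,0]},{"fingers": 1,"xyz": [0,0,0],"angular": [0,0,0]},{"fingers": 1,"xyz": [0,0,0],"angular": [0,0,0]}]}}

```text
clock: 7.15
position: [0.5327, 0.0619, 0.1579]
ee_rot: [0.654, 3.071, 0.002]
force: [5.4, 0.6, -4.5]
width: 0.133
```

```bash
python3 - <<'E'
from h import *
s=arm.observe();print(s['position'],s['force'],s['ft_torque'],s['joints'].round(2),'yaw',np.degrees(np.arctan2(*R(s['ee_rot'])[[1,0],0])))
a=grab('scene','g1.png');b=grab('side','g2.png')
cv2.imwrite('pics/g.png',np.hstack([cv2.resize(a[190:250,290:350],(400,400),interpolation=2),cv2.resize(b[215:285,225:295],(400,400),interpolation=2)]))
E
```

```text
[0.53273212 0.06194052 0.15793185] [ 5.44426641  0.57364847 -4.54899537] [ 0.4149855  -1.70432679 -0.057071  ] [ 0.44  0.55 -0.93  1.84  0.52  1.01  0.45] yaw 155.95254900343306
```

View pics/g.png

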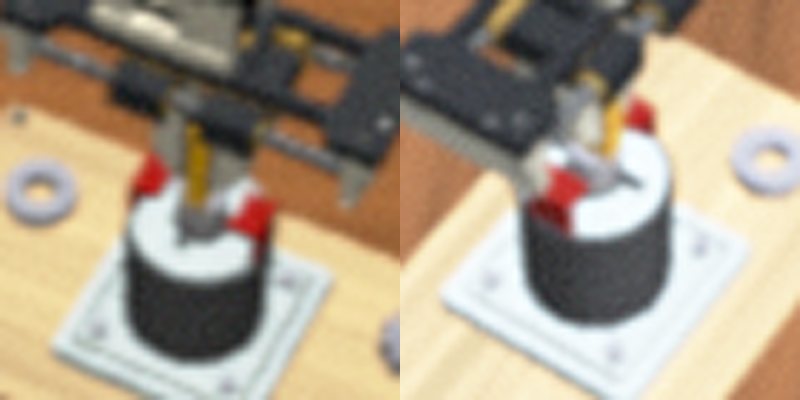

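Both views show the pin lying midway between the keepers and the housing seated. A side force of about 5 N in +x remains, so I relieve it before drawing.

>>> {"fn": "jog_arm", "kwargs": {"moves": [{"fingers": 1,"xyz": [-0.1,0.04,0],"angular": [0,0,0]},{"fingers": 1,"xyz": [-0.1,0.04,0],"angular": [0,0,0]},{"fingers": 1,"xyz": [-0.1,0.04,0],"angular": [0,0,0]},{"fingers": 1,"xyz": [-0.1,0.04,0],"angular": [0,0,0]}], "grip_force": 30}}

```text
clock: 7.75
position: [0.5329, 0.0619, 0.1578]
ee_rot: [0.652, 3.073, 0.001]
force: [4.5, 1.6, -3.9]
width: 0.131
```

```bash
python3 - <<'E'
from h import *
s=arm.observe();print(s['position'],s['force'],s['ft_torque'],s['width'],R(s['ee_rot'])[:,2])
E
```

```text
[0.53293442 0.0619141  0.15782963] [ 4.5218261   1.59754834 -3.94533338] [ 0.59381853 -1.29157753 -0.02871979] 0.1307905682302181 [ 5.57242422e-04  3.05318772e-04 -9.99999798e-01]
```

>>> {"fn": "jog_arm", "kwargs": {"moves": [{"fingers": 1,"xyz": [-0.07,0.08,0],"angular": [0,0,0]},{"fingers": 1,"xyz": [-0.07,0.08,0],"angular": [0,0,0]},{"fingers": 1,"xyz": [-0.07,0.08,0],"angular": [0,0,0]},{"fingers": 1,"xyz": [-0.07,0.08,-0.2],"angular": [0,0,0]},{"fingers": 1,"xyz": [-0.07,0.08,-0.4],"angular": [0,0,0]},{"fingers": 1,"xyz": [-0.07,0.08,-0.4],"angular": [0,0,0]}]}}

```text
clock: 8.5
position: [0.5333, 0.0619, 0.1616]
ee_rot: [-0.652, -3.073, 0.001]
force: [0.2, 0.3, -3.0]
width: 0.129
```

```bash
python3 - <<'E'
from h import *
s=arm.observe();print(s['position'],s['force'],s['ft_torque'],s['width'],R(s['ee_rot'])[:,2])
E
```

```text
[0.53333396 0.06190625 0.16162687] [ 0.2476653   0.26759718 -3.03653092] [ 0.09881134 -0.21062734  0.01769511] 0.12945462912101005 [-7.11385283e-04 -4.52236470e-04 -9.99999645e-01]
```

Side force is gone and the plunger is up about 4 mm. I draw it on in two steps.

>>> {"fn": "jog_arm", "kwargs": {"moves": [{"fingers": 1,"xyz": [0,0,-0.2],"angular": [0,0,0]},{"fingers": 1,"xyz": [0,0,-0.4],"angular": [0,0,0]},{"fingers": 1,"xyz": [0,0,-0.6],"angular": [0,0,0]},{"fingers": 1,"xyz": [0,0,-0.8],"angular": [0,0,0]},{"fingers": 1,"xyz": [0,0,-1.0],"angular": [0,0,0]},{"fingers": 1,"xyz": [0,0,-1.2],"angular": [0,0,0]},{"fingers": 1,"xyz": [0,0,-1.4],"angular": [0,0,0]},{"fingers": 1,"xyz": [0,0,-1.6],"angular": [0,0,0]},{"fingers": 1,"xyz": [0,0,-1.8],"angular": [0,0,0]},{"fingers": 1,"xyz": [0,0,-1.8],"angular": [0,0,0]}]}}

```text
clock: 9.75
position: [0.5337, 0.0622, 0.1799]
ee_rot: [0.652, 3.073, 0.0]
force: [-0.2, 0.0, -3.0]
width: 0.132
```

```bash
python3 - <<'E'
from h import *
s=arm.observe();print(s['position'],s['force'],s['ft_torque'],s['width'],R(s['ee_rot'])[:,2])
E
```

```text
[0.53373828 0.06217096 0.17988015] [-0.19523296  0.0350645  -2.97374545] [-0.01382333 -0.14373022 -0.00795578] 0.13204740986348804 [ 2.21779209e-04  5.69747982e-06 -9.99999975e-01]
```

>>> {"fn": "jog_arm", "kwargs": {"moves": [{"fingers": 1,"xyz": [0,0,-0.2],"angular": [0,0,0]},{"fingers": 1,"xyz": [0,0,-0.4],"angular": [0,0,0]},{"fingers": 1,"xyz": [0,0,-0.6],"angular": [0,0,0]},{"fingers": 1,"xyz": [0,0,-0.8],"angular": [0,0,0]},{"fingers": 1,"xyz": [0,0,-1.0],"angular": [0,0,0]},{"fingers": 1,"xyz": [0,0,-1.2],"angular": [0,0,0]},{"fingers": 1,"xyz": [0,0,-1.4],"angular": [0,0,0]},{"fingers": 1,"xyz": [0,0,-1.6],"angular": [0,0,0]},{"fingers": 1,"xyz": [0,0,-1.8],"angular": [0,0,0]},{"fingers": 1,"xyz": [0,0,-1.8],"angular": [0,0,0]},{"fingers": 1,"xyz": [0,0,-1.8],"angular": [0,0,0]}]}}

```text
clock: 11.12
position: [0.5336, 0.0621, 0.1977]
ee_rot: [-0.652, -3.073, 0.0]
force: [-0.1, -0.1, -3.8]
width: 0.129
```

```bash
python3 - <<'E'
from h import *
s=arm.observe();print(s['position'],s['force'],s['ft_torque'],s['width'],R(s['ee_rot'])[:,2],abs(s['dq']).max())
a=grab('scene','h1.png');b=grab('side','h2.png')
ca,cb=cam('scene'),cam('side');X=[.5319,.0619]
for z in(.1,.11,.122):print(z,(proj(ca,X+[z])-[290,180])*400/70,(proj(cb,X+[z])-[225,205])*400/80)
cv2.imwrite('pics/h.png',np.hstack([cv2.resize(a[180:250,290:360],(400,400),interpolation=2),cv2.resize(b[205:285,225:305],(400,400),interpolation=2)]))
E
```

```text
[0.53361663 0.06211681 0.19765957] [-0.07062708 -0.13634312 -3.84652564] [ 0.02981714 -0.18309727  0.00470347] 0.12913954047987727 [-9.71998469e-05 -1.01470599e-04 -9.99999990e-01] 0.0014441970124377107
0.1 [167.2510659  240.55674596] [169.17121772 198.47048212]
0.11 [168.09891862 230.25297764] [168.74146767 187.06306273]
0.122 [169.12885875 217.73634101] [168.2183648 173.1776565]
```

View pics/h.png

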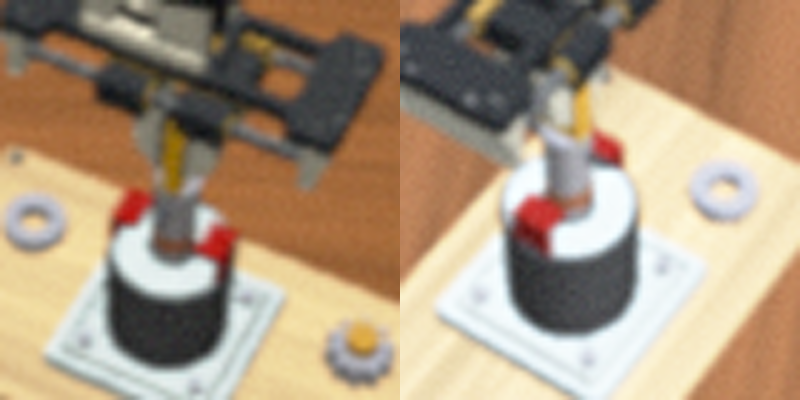

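The copper band is visible above the mouth, at crop (172,243) in scene and (572,202) in side, and the housing is seated. Now a numerical check of its height.

```bash
python3 - <<'E'
from h import *
for n,f,bx in(('scene','h1.png',(312,215,328,230)),('side','h2.png',(252,235,268,252))):
    c=cam(n);im=cv2.imread('pics/'+f);x0,y0,x1,y1=bx
    ax=np.array([.5325,.062]);d=c[2][:2]-ax;p=ax+.013*d/np.linalg.norm(d)
    print(n,'near surface rows',{z:proj(c,[*p,z]).round(1).tolist() for z in(.1,.105,.11,.116,.122)})
    col=int(round(proj(c,[*p,.11])[0]))
    for y in range(y0,y1):print(y,im[y,col-1:col+2].mean(0).round()[::-1],end=' ')
    print()
E
```

```text
scene near surface rows {0.1: [319.0, 225.5], 0.105: [319.1, 224.6], 0.11: [319.2, 223.7], 0.116: [319.3, 222.6], 0.122: [319.4, 221.5]}
215 [101.  98.  98.] 216 [97. 96. 98.] 217 [90. 91. 93.] 218 [94. 92. 92.] 219 [97. 95. 94.] 220 [102.  97.  97.] 221 [106.  93.  87.] 222 [108.  75.  57.] 223 [108.  73.  58.] 224 [103.  89.  83.] 225 [115. 116. 116.] 226 [170. 183. 181.] 227 [223. 233. 232.] 228 [229. 239. 238.] 229 [232. 241. 240.] 
side near surface rows {0.1: [258.8, 248.7], 0.105: [258.7, 247.6], 0.11: [258.7, 246.4], 0.116: [258.6, 245.1], 0.122: [258.6, 243.7]}
235 [168. 169. 174.] 236 [163. 163. 169.] 237 [166. 165. 171.] 238 [164. 164. 169.] 239 [164. 163. 171.] 240 [161. 163. 168.] 241 [164. 166. 171.] 242 [165. 164. 169.] 243 [165. 152. 154.] 244 [165. 131. 120.] 245 [164. 114.  91.] 246 [164. 120. 106.] 247 [163. 138. 139.] 248 [158. 150. 156.] 249 [185. 197. 203.] 250 [233. 244. 248.] 251 [245. 252. 253.]
```

The copper centre is at row 222.6 in scene (222.6 predicted for a band edge 10 mm up) and about 245.3 in side (245.1 predicted). It is steady, with side force about 0. Handing in.

```bash
python3 -c "
from h import *
print(job.sign_off()); s=arm.observe(); print(s['clock'],s['position'],s['force'],s['width'])"
```

```text
the job is handed in; nothing more can be done
None
the job is handed in; nothing more can be done
```

The plunger is held with its copper band clear of the mouth, the lower edge about 10 mm above the rim, and the job is handed in; sign-off gives no verdict. I gripped the yellow tang and turned it about 94° while home, which put the pin midway between the keepers. I then shifted about 2 mm to relieve a 5 N side force and drew it straight up 40 mm.

**Last checks before handing in** (at about 11.2 s of the 38 s):
- **Height:** the copper band sat within about 1 mm of where it should be in both the scene and side views, with a strip of steel showing between it and the rim.
- **Forces:** side force was below 0.2 N. The vertical load was 3.8 N against an expected 4.4 N, so it agrees roughly.
- **Grip and alignment:** the jaws held 12 mm (the tang's thickness), and the tool was vertical and at rest.
- **Housing and bystanders:** the housing looked upright and seated in its nest by eye, and the bearing and pinion looked undisturbed. I did not measure any of these.

**What went wrong on the way:** my first wrist measurement was taken while the arm was still swinging and was about 8 mm off. I discarded it and measured again once the arm had settled. No later check disagreed.

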